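# Close the gap in the row of tile bundles

## Robot

A 6-joint arm with a two-finger parallel gripper is mounted at the origin on a cart in front of the work surface, level with it; the furniture and walls round the work are solid. World frame = base frame: x ahead of the robot, y to its left, z up, the work surface at z = 0. Lengths are in m, angles in degrees, forces in N, time in s.
With the tool pointing down it reaches from about 0.25 to 0.725 m from the base axis. Payload 9.7 kg.
Tool frame: the origin (TCP) lies at the very end of the fingers, on their centre line; the grasp point (between the pads) lies 19 mm behind it; z points along the fingers, y is the line along which they close (so a half turn about z gives the same grasp; the last joint's range is limited). The gripper opens to 85 mm and grips with 20 to 120 N. Pads are 22 mm wide; open, the fingers measure 114 mm over their backs; the gripper's body (76 mm by 85 mm) begins 54 mm behind the grasp point. The pads swing forward as they close: fully open they stand 13 mm farther back than shut.
Start: joints at [-64.744, 4.979, 10.078, 95.1, 0, 90], TCP at [0.235, -0.497, 0.231] pointing down, gripper open.
Joint ranges: [-179.16, 179.16], [-48.56, 103.87], [-65.8, 70.77], [-126.05, 130.52], [-82.76, 87.17], [-180, 180]. Speed limits (degrees/s): [127.2, 127.2, 147.25, 180, 180, 180].

## Interface

Orientations are given as [roll, pitch, yaw] about the fixed x, y, z axes, in that order (R = Rz(yaw) Ry(pitch) Rx(roll)).
In Python, from workcell import bot, viewer, finder gives the robot as it stands. The module is installed in compiled form; this text tells all that it offers.
- The arm moves only by the shell command python3 -m inch 'ROWS' [FORCE]. ROWS is JSON, a list that holds one entry, the list of rows, each a list of 7 numbers: the opening in per cent of the stroke, from 0 (shut) to 100 (fully open), then the shift along the tool's x, y, z in mm, then the turn, a rotation vector about the tool's x, y, z in degrees. In form: [[[grip, tx, ty, tz, ax, ay, az], ...]]. A call has 1 to 8 rows; each row shifts and turns the commanded pose from where the row before left it, along the tool's axes as they then stand; what a row does not reach is not made up. A row lasts 1/8 s, in which the tool goes at most 62.5 mm and 10.7 degrees, less where a joint would pass 70% of its speed; a pose out of reach is approached as far as the arm can. A call with a gripper value outside its range is refused whole. The fingers move at their own pace and stop on an object; FORCE is the grip in N (left out, the last holds). Time passes only in rows, so rows that do not move let the fingers close. It gives the time, the measured TCP pose, the force, the opening and the grip force at its end, in the units of the state.
- bot.get_obs(): the state, without advancing time (a new reading comes with each control period).
- viewer.camera(name): name is "scene" or "top" or "wrist"; returns a dict with "pixels" (420x560x3 uint8, red, green, blue), "vfov" (degrees; the focal length in pixels is half the picture's height over the tangent of half this angle, whatever the lens; pixels are square), "cx", "cy" (the principal point, pixels), "R" (3x3) and "t" (3): a world point X has camera coordinates R X + t. Camera axes: x right, y down, z forward; pixel columns grow to the right and rows downward; lengths in m; the calibration is good to about 2 mm. A picture is of the moment at which its call begins. There is no depth.
- bot.job_done(): hands the job in; it is judged then, once.
Trained networks look in the newest picture that a camera, given by its name, has taken for a name from the list of things; names that differ only in an ending like _2 or _b are one class to them, and where a whole thing is asked for, a point or a joint stands for the part that bears it (a point fixed in the world has none). Each returns a list of dicts, best first, with "conf" (0 to 1); they miss things now and then, are a little off and sometimes report something else, mostly with a low value. They report only what shows in the picture. A call takes as long as a camera call. They do not tell look-alikes from the thing itself.
- finder.outline_of(camera, thing): "pixels" (420x560 bool, what is visible of it) and "extent" ([centre column, centre row, width, height] in pixels, round what is visible of it).
- finder.mark_of(camera, thing): "position" ([column, row] in pixels: a listed point, or the origin of a listed thing).
The state is a dict: "time": time; "q": joint angles; "qd": joint speeds; "joint_efforts": joint torques, N m; "ee_pos": TCP position; "tcp_rot": TCP orientation; "wrist_force": force on the tool from outside, world axes, zero at the start; "torque": the same for the moment, N m; "opening": finger opening in m; "grasp_force": force on a finger pad.
Only numpy, scipy, OpenCV 4.12 (cv2) and the standard library are available. Lean on these libraries where they do the work, as an engineer would, in place of code of your own. Each camera call takes 0.05 s, during which the arm holds its last target. There are 200 camera calls.

## Task

Two of the banded tile bundles on the table lie side by side in a row and the third has been left apart from them. Close the gap: butt the odd bundle flush against the end of the row that it faces, long side to long side and with its ends in line with theirs, so that all three lie flat in one tight, straight row. Leave the two bundles of the row and the wooden block where they are, give or take a small nudge.

Things in the scene. Friction and masses are not known exactly. Their poses are not given: they have to be found in the camera images.
- bundle_c_center (a point): A bundle of nine square-edged green tiles in a grey paper band, lying flat: 49 mm wide (its x axis), 72 mm long (its y axis), 34 mm high; at the start its length points roughly away from the robot. About 0.15 kg, slides on the table when pushed. This is the odd one, lying 35 to 80 mm clear of the row at its left or its right end, turned from it by up to 12 degrees. The point is its centre, 17 mm over the table.
- bundle_c: The same odd bundle; origin at the centre of its underside, axes as for its centre point. Behind the row stand blue crates, 0.21 m high, their front rims at x = 0.51 m and farther: come down from above. A small stamp stands behind the row and a peg lies in front of it, both clear of where the odd bundle goes.
- bundle_a_center (a point): A bundle of nine square-edged green tiles in a grey paper band, lying flat: 49 mm wide (its x axis), 72 mm long (its y axis), 34 mm high; at the start its length points roughly away from the robot. About 0.15 kg, slides on the table when pushed. One of the two that form the row: the two long sides touch, so the row runs along this bundle's x axis, roughly left to right for the robot. The point is its centre, 17 mm over the table.
- bundle_b_center (a point): A bundle of nine square-edged green tiles in a grey paper band, lying flat: 49 mm wide (its x axis), 72 mm long (its y axis), 34 mm high; at the start its length points roughly away from the robot. About 0.15 kg, slides on the table when pushed. The other one of the row, side by side with the first; which of the two is nearer the odd bundle varies. The point is its centre, 17 mm over the table.
- wood_block_center (a point): A plain wooden block, 58 mm (x axis) by 125 mm (y axis) by 30 mm high, lying across near the other end of the row; stays there. The point is its centre, 15 mm over the table.
Mind the look-alikes: they are no part of the job. What is shaped like the part that bears bundle_a_center but purple is not meant.

How it is judged (in metres and radians):
At the end, for the whole second after the job is handed in: The odd bundle lies flat, at rest, beside one of the other two: centres under 58 mm apart across the row (gap under about 10 mm), ends in line within 20 mm, parallel within 10 degrees. The other two stay under 58 mm apart; they and the wooden block have moved less than 30 mm (((x of bundle_c_center in the frame of bundle_a_center between -0.058 and 0.058 m and y of bundle_c_center in the frame of bundle_a_center between -0.02 and 0.02 m and angle between the x axis of bundle_c_center and the x axis of bundle_a_center, either way round below 0.175 rad) or (x of bundle_c_center in the frame of bundle_b_center between -0.058 and 0.058 m and y of bundle_c_center in the frame of bundle_b_center between -0.02 and 0.02 m and angle between the x axis of bundle_c_center and the x axis of bundle_b_center, either way round below 0.175 rad)) and height (world z) of bundle_c_center below 0.025 m and angle between bundle_c_center's own z axis and vertical below 0.1 rad and horizontal distance between bundle_a_center and bundle_b_center below 0.058 m and distance of each of bundle_a_center, bundle_b_center, wood_block_center from where it was at the start of the episode below 0.03 m and linear speed of bundle_c below 0.02 m/s); the robot touches nothing.
It also fails if it takes over 35 s, if anything falls off the work surface, if the arm or the gripper's body presses on something with over 40 N, if the wrist force passes 120 N, or if a joint passes its speed limit or range.

## Working session

There is one attempt and no reset: what is moved stays moved. The work goes in short steps, Python scripts to look and compute and a shell command to move; the robot and the scene stay as the last step left them, time stands still between calls to the robot, and variables do not carry over. Pictures are saved under pics/ and viewed, at most 10 in all, crops included, and the job is handed in when it is done.

```bash
mkdir -p pics
cat > h.py <<'E'
import numpy as np, cv2
from workcell import bot, viewer, finder
def ray(c,px,z):
    f=210/np.tan(np.radians(c['vfov']/2)); R=np.array(c['R']);t=np.array(c['t'])
    d=R.T@np.array([(px[0]-c['cx'])/f,(px[1]-c['cy'])/f,1]); o=-R.T@t
    return o+d*(z-o[2])/d[2]
def save(c,n): cv2.imwrite('pics/'+n,cv2.cvtColor(c['pixels'],cv2.COLOR_RGB2BGR))
E
python3 - <<'E'
from h import *
for n in ['top','scene']:
    c=viewer.camera(n); save(c,n+'0.png'); print(n,c['vfov'],(-np.array(c['R']).T@np.array(c['t'])).round(3))
    for th,z in [('bundle_c_center',.017),('bundle_a_center',.017),('wood_block_center',.015)]:
        for m in finder.mark_of(n,th): print(th,np.round(m['position'],1),round(m['conf'],2),ray(c,m['position'],z).round(3))
o=bot.get_obs(); print(o['ee_pos'],o['tcp_rot'],o['opening'])
E
```

```text
top 48.33066539824201 [ 0.32  -0.028  0.935]
bundle_c_center [325.6 213.4] 0.66 [ 0.439 -0.138  0.017]
bundle_a_center [263.1 210.6] 0.62 [ 0.441 -0.014  0.017]
bundle_a_center [405.8 212.8] 0.58 [ 0.445 -0.298  0.017]
wood_block_center [187.5 202. ] 0.66 [0.454 0.136 0.015]
scene 54.42605515254328 [-0.072 -0.458  0.539]
bundle_c_center [328.8 238.1] 0.6 [ 0.434 -0.138  0.017]
bundle_a_center [285.4 210.4] 0.83 [ 0.447 -0.018  0.017]
bundle_a_center [412.3 273.5] 0.83 [ 0.452 -0.303  0.017]
wood_block_center [238.4 181.3] 0.64 [0.463 0.14  0.015]
[ 0.23466241 -0.49738069  0.2311834 ] [-1.79988057e+02 -1.21747064e-03  2.52569977e+01] 0.08561210820582903
```

View pics/top0.png

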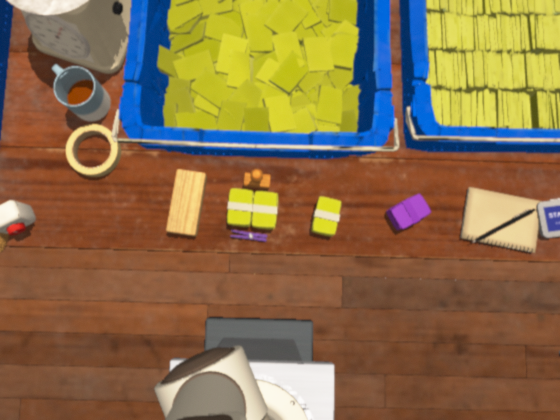

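The top view shows these candidates: the row's two green bundles at (240,208) and (265,210), the odd green one at (326,216), and a purple look-alike pair at (408,212). The wooden block is at (187,203), with the stamp at (257,180) and the peg at (249,237). By the description I choose the green one at (326,216). Next I'll crop in and measure the angles.

Run:
```python
from h import *
c=viewer.camera('top'); im=c['pixels']
cv2.imwrite('pics/crop1.png',cv2.resize(cv2.cvtColor(im[160:260,160:360],cv2.COLOR_RGB2BGR),(800,400),interpolation=cv2.INTER_CUBIC))
ims=im.astype(int); hsv=cv2.cvtColor(im,cv2.COLOR_RGB2HSV)
m=((hsv[...,0]>24)&(hsv[...,0]<45)&(hsv[...,1]>100)).astype(np.uint8)|((ims.min(2)>150)).astype(np.uint8)
for nm,(x0,y0,x1,y1) in dict(row=(222,184,284,232),odd=(305,190,350,242)).items():
    k=np.zeros_like(m); k[y0:y1,x0:x1]=m[y0:y1,x0:x1]
    cn=max(cv2.findContours(k,0,2)[0],key=cv2.contourArea)
    P=np.array([ray(c,p[0],.034)[:2] for p in cn])
    r=cv2.minAreaRect((P*1000).astype(np.float32)); print(nm,r)
for th in ['bundle_c','bundle_a_center']:
    for o in finder.outline_of('top',th):
        k=o['pixels'].astype(np.uint8); cn=max(cv2.findContours(k,0,2)[0],key=cv2.contourArea)
        P=np.array([ray(c,p[0],.034)[:2] for p in cn]); print(th,round(o['conf'],2),np.round(o['extent']),cv2.minAreaRect((P*1000).astype(np.float32)))
```

```text
row ((443.28460693359375, 7.079048156738281), (95.39502716064453, 73.52963256835938), 85.94046020507812)
odd ((432.0814514160156, -137.50424194335938), (48.50239944458008, 73.27986145019531), 79.22109985351562)
bundle_c 0.79 [326. 217.  32.  37.] ((433.0303955078125, -137.69577026367188), (49.83769226074219, 70.71856689453125), 75.54582214355469)
bundle_a_center 0.77 [265. 211.  26.  38.] ((442.6000061035156, -16.453643798828125), (47.973079681396484, 74.72171783447266), 85.91521453857422)
bundle_a_center 0.63 [408. 212.  41.  33.] ((445.6476135253906, -296.6872863769531), (46.7783317565918, 77.8094253540039), 28.04505729675293)
```

View pics/crop1.png

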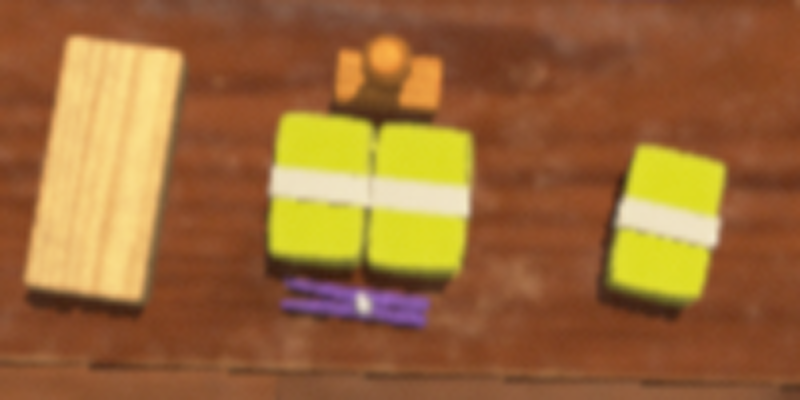

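The crop confirms the choice: the odd bundle is at crop (668,225) with a grey band, at the right end of the row at (370,195). Row centre is (443,7) with its length at −4°. The odd one is at (432,−137.5) with its length at about −12°. I'll grip it over its ends, going above it first.

```bash
python3 -m inch '[[[100,41.5,-30,0,0,0,0],[100,41.5,-30,0,0,0,0],[100,41.5,-30,0,0,0,0],[100,41.5,-30,0,0,0,0],[100,41.5,-30,0,0,0,0],[100,41.5,-30,0,0,0,0],[100,41.5,-30,0,0,0,0],[100,41.5,-30,0,0,0,0]]]' 40
python3 -m inch '[[[100,0,0,0,0,0,-10.5],[100,0,0,0,0,0,-10.5],[100,0,0,0,0,0,-10.5],[100,0,0,0,0,0,-10.5],[100,0,0,0,0,0,-10.5],[100,0,0,0,0,0,0],[100,0,0,0,0,0,0]]]'
python3 - <<'E'
from h import *
c=viewer.camera('wrist'); save(c,'w1.png')
for th in ['bundle_c']:
    for o in finder.outline_of('wrist',th):
        k=o['pixels'].astype(np.uint8); cn=max(cv2.findContours(k,0,2)[0],key=cv2.contourArea)
        P=np.array([ray(c,p[0],.034)[:2] for p in cn]); print(th,round(o['conf'],2),np.round(o['extent']),cv2.minAreaRect((P*1000).astype(np.float32)))
    for m in finder.mark_of('wrist','bundle_c_center'): print(m['conf'],m['position'],ray(c,m['position'],.017))
o=bot.get_obs(); print(o['ee_pos'],o['tcp_rot'],o['opening'])
E
```

```text
time: 1.55
ee_pos: [0.4331, -0.1372, 0.2315]
tcp_rot: [180.0, -0.0, 25.3]
wrist_force: [0.3, -0.7, -0.1]
opening: 0.0853
grasp_force: 0.0
time: 2.42
ee_pos: [0.4325, -0.1387, 0.2313]
tcp_rot: [180.0, 0.0, 77.5]
wrist_force: [-0.4, 0.8, -0.4]
opening: 0.0856
grasp_force: 0.0
bundle_c 0.61 [279. 172.  71.  54.] ((437.9859924316406, -134.55255126953125), (51.221187591552734, 68.925537109375), 77.50372314453125)
0.58 [279.0, 170.7] [ 0.43767384 -0.13493757  0.017     ]
[ 0.43252457 -0.13872964  0.2312884 ] [ 1.79998284e+02 -4.14682024e-04  7.76362607e+01] 0.0851773912944341
```

View pics/w1.png

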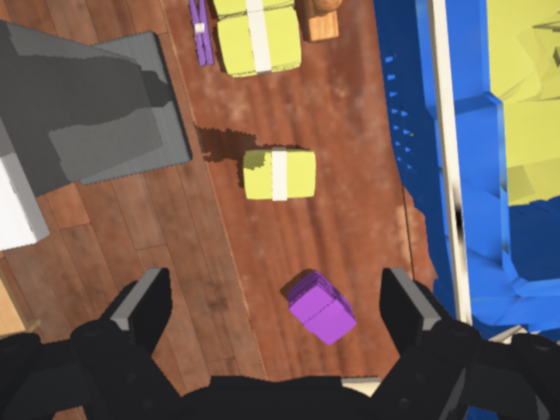

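The wrist view shows the odd bundle at (280,174), squared to the tool, with the purple one at (322,307) and the row at (258,35). The yaw of 77.6° matches. I'll shift slightly, descend, and look again closer.

```bash
python3 -m inch '[[[100,3.4,2.8,30,0,0,0],[100,0,0,40,0,0,0],[100,0,0,40,0,0,0],[100,0,0,40,0,0,0],[100,0,0,0,0,0,0],[100,0,0,0,0,0,0]]]'
python3 - <<'E'
from h import *
c=viewer.camera('wrist'); save(c,'w2.png')
R=np.array(c['R']);t=np.array(c['t']); print(-R.T@t)
for th in ['bundle_c']:
    for o in finder.outline_of('wrist',th):
        k=o['pixels'].astype(np.uint8); cn=max(cv2.findContours(k,0,2)[0],key=cv2.contourArea)
        P=np.array([ray(c,p[0],.034)[:2] for p in cn]); print(th,round(o['conf'],2),np.round(o['extent']),cv2.minAreaRect((P*1000).astype(np.float32)))
    for m in finder.mark_of('wrist','bundle_c_center'): print(m['conf'],m['position'],ray(c,m['position'],.017))
o=bot.get_obs(); print(o['ee_pos'],o['tcp_rot'],o['opening'])
E
```

```text
time: 3.32
ee_pos: [0.4366, -0.1362, 0.0829]
tcp_rot: [179.9, 0.0, 77.7]
wrist_force: [-0.3, 0.1, -0.4]
opening: 0.0857
grasp_force: 0.0
[ 0.452114   -0.06490433  0.22503496]
bundle_c 0.95 [274. 225. 118.  95.] ((438.1238098144531, -132.36932373046875), (54.249267578125, 68.71085357666016), 80.52290344238281)
[ 0.43699251 -0.13630198  0.08315207] [1.79842639e+02 1.29673527e-02 7.77413510e+01] 0.08528504085002284
```

View pics/w2.png

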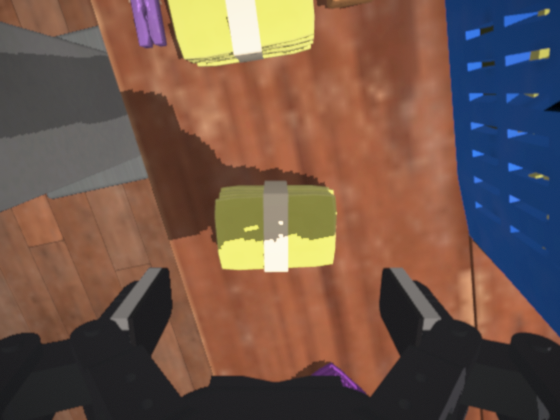

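In the wrist view the bundle spans columns 216–336, centred at 276. The finger tips at about 170 and 382 also centre on 276, so it is aligned. I'll descend and grip.

```bash
python3 -m inch '[[[100,0,0,25,0,0,0],[100,0,0,25,0,0,0],[100,0,0,20,0,0,0],[100,0,0,7,0,0,0],[100,0,0,0,0,0,0],[100,0,0,0,0,0,0]]]'; python3 -m inch '[[[75,0,0,0,0,0,0],[75,0,0,0,0,0,0],[75,0,0,0,0,0,0],[75,0,0,0,0,0,0],[75,0,0,0,0,0,0]]]' 40
```

```text
time: 4.22
ee_pos: [0.4367, -0.1362, 0.0054]
tcp_rot: [179.9, 0.0, 77.8]
wrist_force: [-0.1, -0.3, 0.5]
opening: 0.0854
grasp_force: 0.0
time: 4.85
ee_pos: [0.4366, -0.1362, 0.0053]
tcp_rot: [179.9, 0.0, 77.8]
wrist_force: [-0.0, 0.6, 5.4]
opening: 0.0672
grasp_force: 45.4
```

```bash
python3 -m inch '[[[60,0,0,-6,0,0,0],[60,0,0,0,0,0,-8.2],[60,0,0,0,0,0,0],[60,0,0,0,0,0,0]]]' 40
python3 - <<'E'
from h import *
c=viewer.camera('wrist'); save(c,'w3.png')
def row(k,c):
    cn=max(cv2.findContours(k.astype(np.uint8),0,2)[0],key=cv2.contourArea)
    return cv2.minAreaRect((np.array([ray(c,p[0],.034)[:2] for p in cn])*1000).astype(np.float32))
for o in finder.outline_of('wrist','bundle_c'): print(round(o['conf'],2),np.round(o['extent']),row(o['pixels'],c))
c=viewer.camera('top'); save(c,'t3.png')
for o in finder.outline_of('top','bundle_c'): print('top',round(o['conf'],2),np.round(o['extent']),row(o['pixels'],c))
E
```

```text
time: 5.35
ee_pos: [0.4359, -0.1359, 0.0102]
tcp_rot: [-180.0, -0.0, 85.8]
wrist_force: [0.3, -1.0, -1.9]
opening: 0.0673
grasp_force: 45.7
0.88 [274. 288. 186. 144.] ((436.21533203125, -132.92344665527344), (60.94242477416992, 69.78081512451172), 86.87899780273438)
```

View pics/w3.png

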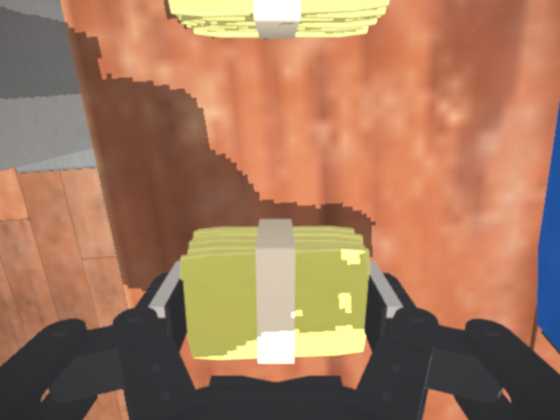

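The bundle is held, spanning columns 184–367 and squared to the row, whose facing side ends at about (277,36). I'll compute the gap and the end alignment.

Run:
```python
from h import *
c=viewer.camera('wrist')
print('row low edge',ray(c,(277,36),.0),'row top edge',ray(c,(277,12),.034))
print('held far low',ray(c,(276,221),.006),'far top',ray(c,(276,253),.040),'near top',ray(c,(276,360),.040))
print('band row',ray(c,(278,16),.02),'band held',ray(c,(275.5,235),.02))
print('ends row',ray(c,(190,24),.02),ray(c,(380,16),.02),'ends held',ray(c,(189,235),.02),ray(c,(364,235),.02))
```

```text
row low edge [ 0.44386271 -0.03910055  0.        ] row top edge [ 0.44377045 -0.03796813  0.034     ]
held far low [ 0.43815711 -0.1133408   0.006     ] far top [ 0.43807983 -0.11329993  0.04      ] near top [ 0.4349425  -0.15725568  0.04      ]
band row [ 0.44430236 -0.03619716  0.02      ] band held [ 0.43784745 -0.11441742  0.02      ]
ends row [ 0.41454028 -0.03648839  0.02      ] [ 0.4784102 -0.0386498  0.02     ] ends held [ 0.4034628  -0.11193785  0.02      ] [ 0.47303348 -0.11695478  0.02      ]
```

```bash
python3 -m inch '[[[60,22,0.5,0,0,0,0],[60,22,0.5,0,0,0,0],[60,20,0,0,0,0,0],[60,0,0,3,0,0,0],[60,0,0,1,0,0,0],[60,0,0,0,0,0,0],[60,0,0,0,0,0,0]]]'
python3 - <<'E'
from h import *
c=viewer.camera('wrist'); save(c,'w4.png')
E
```

```text
time: 6.48
ee_pos: [0.4415, -0.0727, 0.0063]
tcp_rot: [180.0, 0.0, 85.9]
wrist_force: [0.3, -0.5, -1.8]
opening: 0.067
grasp_force: 45.7
```

View pics/w4.png

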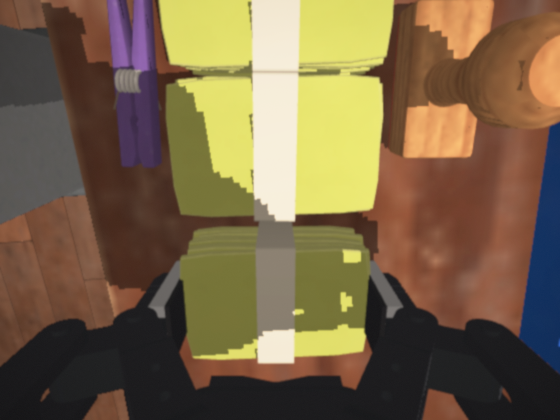

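The bands line up (column 275 for both) and the sides are parallel, with about 10 mm of gap left around rows 215–228. I'll close it gently and watch the force.

```bash
python3 -m inch '[[[60,4,0,0.5,0,0,0],[60,3,0,0.5,0,0,0],[60,2,0,0,0,0,0],[60,0,0,0,0,0,0]]]'; python3 -m inch '[[[60,1,0,0,0,0,0],[60,1,0,0,0,0,0],[60,0,0,0,0,0,0]]]'
python3 - <<'E'
from h import *
c=viewer.camera('wrist'); save(c,'w5.png')
E
```

```text
time: 7.02
ee_pos: [0.4422, -0.063, 0.0053]
tcp_rot: [180.0, -0.0, 86.0]
wrist_force: [0.5, -0.0, -1.4]
opening: 0.0675
grasp_force: 45.7
time: 7.4
ee_pos: [0.4423, -0.0612, 0.0053]
tcp_rot: [180.0, -0.0, 86.0]
wrist_force: [-0.1, 0.5, -0.9]
opening: 0.067
grasp_force: 45.7
```

View pics/w5.png

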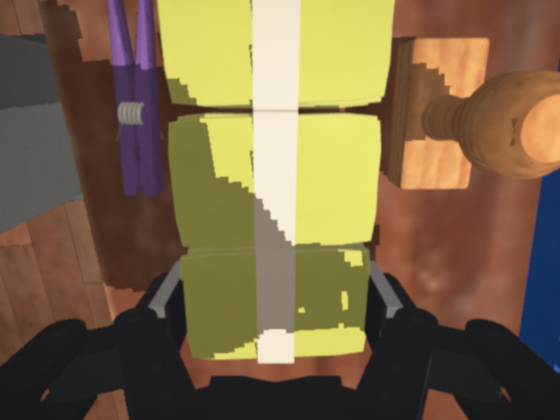

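The gap is nearly closed: the two top edges meet at about row 247. I'll add a last millimetre or two and set it down.

```bash
python3 -m inch '[[[60,1,0,0.5,0,0,0],[60,0.7,0,0.5,0,0,0],[60,0,0,0,0,0,0]]]'
```

```text
time: 7.82
ee_pos: [0.4428, -0.0603, 0.0053]
tcp_rot: [179.9, 0.1, 85.9]
wrist_force: [-2.4, -4.6, 7.9]
opening: 0.0671
grasp_force: 47.0
```

Contact: −4.6 N against the row and 8 N upward from the table. Now release and rise.

```bash
python3 -m inch '[[[100,0,0,0,0,0,0],[100,0,0,0,0,0,0],[100,0,0,0,0,0,0],[100,0,0,0,0,0,0],[100,0,0,-15,0,0,0],[100,0,0,-35,0,0,0],[100,0,0,-50,0,0,0],[100,0,0,-50,0,0,0]]]'; python3 -m inch '[[[100,-50,0,0,0,0,0],[100,-50,0,0,0,0,0],[100,-30,0,0,0,0,0],[100,0,0,0,0,0,0]]]'
python3 - <<'E'
from h import *
c=viewer.camera('wrist'); save(c,'w6.png')
for m in finder.mark_of('wrist','bundle_a_center')+finder.mark_of('wrist','bundle_c_center')+finder.mark_of('wrist','wood_block_center'): print(round(m['conf'],2),np.round(m['position']),ray(c,m['position'],.017).round(4))
E
```

```text
time: 8.82
ee_pos: [0.4422, -0.0595, 0.1569]
tcp_rot: [179.9, -0.0, 86.0]
wrist_force: [1.2, 0.8, 0.4]
opening: 0.0856
grasp_force: 0.0
time: 9.32
ee_pos: [0.433, -0.1908, 0.1552]
tcp_rot: [180.0, 0.0, 85.8]
wrist_force: [-0.1, 0.7, -1.2]
opening: 0.0853
grasp_force: 0.0
0.58 [302. 311.] [ 0.4495 -0.3018  0.017 ]
0.79 [276.  14.] [ 0.4437 -0.0598  0.017 ]
```

View pics/w6.png

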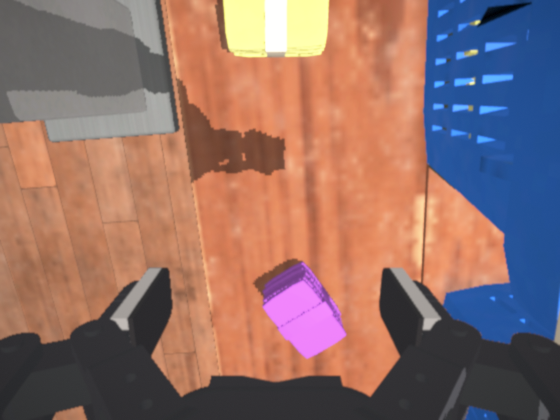

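The wrist now sees only the placed bundle at (276,25), lying flat. The top camera will show the whole row.

Run:
```python
from h import *
c=viewer.camera('top')
cv2.imwrite('pics/crop7.png',cv2.resize(cv2.cvtColor(c['pixels'][160:260,160:360],cv2.COLOR_RGB2BGR),(800,400),interpolation=cv2.INTER_CUBIC))
```

```text
(no output)
```

View pics/crop7.png

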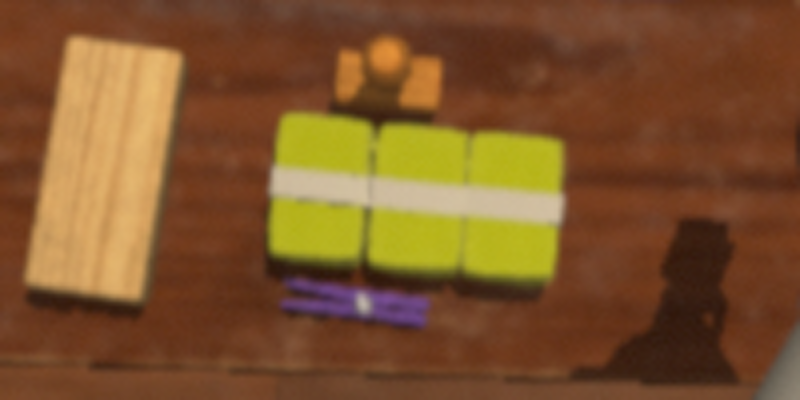

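The crop shows all three bundles in one tight, straight row at (320,190), (418,200) and (512,207). The wooden block, stamp and peg are unmoved, so I'll hand in.

```bash
python3 -c "
from workcell import bot
print(bot.job_done())"
```

```text
the job is handed in; nothing more can be done
None
```

The odd bundle now sits flush at the right end of the row, ends in line and lying flat; the other two bundles and the wooden block look unmoved. I handed the job in at about 9 s, and no verdict came back.

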